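# Slide a stamping die into the nest of a foil-press loading bed

## Robot

A 6-joint arm with a two-finger parallel gripper is mounted at the origin on the work surface. World frame = base frame: x ahead of the robot, y to its left, z up, the work surface at z = 0. Lengths are in m, angles in rad, forces in N, time in s.
With the tool pointing down it reaches from about 0.225 to 0.875 m from the base axis. Payload 3.4 kg.
Tool frame: the origin (TCP) lies between the finger pads; the fingertips stand 8 mm ahead of it and the grasp point (between the pads) lies 11 mm behind it; z points along the fingers, x is the direction in which the jaws open and shut, and the axes are right-handed (so a half turn about z gives the same grasp; the last joint's range is limited). The gripper opens to 85 mm and grips with 20 to 120 N. Pads are 22 mm wide; open, the fingers measure 114 mm over their backs; the gripper's body (76 mm by 85 mm) begins 54 mm behind the grasp point. The pads swing forward as they close: fully open they stand 13 mm farther back than shut.
Start: joints at [1.132, 0.276, 1.505, -0, 1.361, -0.121], TCP at [0.18, 0.546, 0.239] pointing down, gripper open.
Joint ranges: [-2.89, 2.89], [-0.75, 2.08], [0.22, 2.7], [-1.18, 4.32], [0.11, 2.71], [-2.7, 2.7]. Speed limits (rad/s): [2.57, 2.57, 3.14, 3.14, 3.14, 3.14].

## Interface

Orientations are given as a rotation vector (axis times angle).
In Python, from station import manip, vision, ticket, models gives the robot as it stands.
- The arm moves only by the shell command python3 -m jog 'ROWS' [FORCE]. ROWS is text: rows parted by semicolons, each of 7 numbers parted by spaces: the finger opening in mm, from 0 to 85.4, then the shift along the tool's x, y, z in mm, then the turn, a rotation vector about the tool's x, y, z in degrees. A call has 1 to 12 rows; each row shifts and turns the commanded pose from where the row before left it, along the tool's axes as they then stand; what a row does not reach is not made up. A row lasts 1/12 s, in which the tool goes at most 41.7 mm and 7.16 degrees, less where a joint would pass 70% of its speed; a pose out of reach is approached as far as the arm can. A call with a gripper value outside its range is refused whole. The fingers move at their own pace and stop on an object; FORCE is the grip in N (left out, the last holds). Time passes only in rows, so rows that do not move let the fingers close. It gives the time, the measured TCP pose, the force and the opening at its end, in the units of the state.
- manip.sense(): the state, without advancing time (a new reading comes with each control period).
- vision.camera(name): name is "side" or "top" or "wrist"; returns the picture (420x560x3 uint8, red, green, blue); there is no depth.
- vision.calibration(name): a dict with "intrinsics" (3x3 intrinsics, pixels), "R" (3x3) and "t" (3): a world point X has camera coordinates R X + t; the wrist camera has in their place "hand_eye" (4x4, takes a point from camera to tool coordinates, whose origin is the TCP and whose axes are the tool frame's). Camera axes: x right, y down, z forward; pixel columns grow to the right and rows downward; lengths in m; the calibration is good to about 2 mm. A picture is of the moment at which its call begins: read the wrist's pose just before it. calibration takes no time and is no camera call.
- ticket.close_job(): hands the job in, once; it reports no verdict.
Trained networks look in the newest picture that a camera, given by its name, has taken for a name from the list of things; names that differ only in an ending like _2 or _b are one class to them, and where a whole thing is asked for, a point or a joint stands for the part that bears it (a point fixed in the world has none). Each returns a list of dicts, best first, with "confidence" (0 to 1); they miss things now and then, are a little off and sometimes report something else, mostly with a low value. They report only what shows in the picture. A call takes as long as a camera call. They do not tell look-alikes from the thing itself.
- models.spot_in(thing, camera): "xy" ([column, row] in pixels, amid what is visible of it).
- models.pinpoint(thing, camera): "xy" ([column, row] in pixels: a listed point, or the origin of a listed thing).
The state is a dict: "t": time; "qpos": joint angles; "joint_velocities": joint speeds; "joint_efforts": joint torques, N m; "tcp_pos": TCP position; "tcp_rot": TCP orientation; "wrist_force": force on the tool from outside, world axes, zero at the start; "moment": the same for the moment, N m; "opening": finger opening in m.
Only numpy, scipy, OpenCV 4.12 (cv2) and the standard library are available. Lean on these libraries where they do the work, as an engineer would, in place of code of your own. Each camera call takes 0.05 s, during which the arm holds its last target.

## Task

Pick up the brass stamping die by its black grip bar and set it down flat on the aluminium nest plate of the loading bed, on the long plain end. Then, without lifting it again, slide it along the plate until it drops into the shallow pocket; go gently, so that it does not drive the pocket's red sprung end stop in by more than 4 mm. Leave the die flat and fully home, let go, and leave the tape roll, hammer and steel block where they are.

Things in the scene. Friction and masses are not known exactly. Their poses are not given: they have to be found in the camera images.
- die_mid (a point): Middle of the loose stamping die, half-way up (20 mm above its underside). The die: brass plate 70 (x) by 80 (y) by 10 mm thick, with a black grip bar centred on top, 50 mm long along x, 12 mm wide along y, 30 mm high (40 mm in all). 0.28 to 0.56 kg. z up. Finally its x and y lie along the bed's (or half a turn round).
- bed: Fixed loading bed, origin at the centre of its underside, z up: white housing 180 (x) by 360 mm (y); on it two rails and a flat aluminium nest plate 130 (x) by 280 mm (y), centred at x = 0, top 44 mm above the origin. The plate has one rectangular pocket, square to the bed.
- plain_end (a point): Point on the nest plate's top surface, at x = 0, y = +60 mm, z = 44 mm of the bed (axes as the bed's). A die centred here, its middle 20 mm above, lies wholly on the long plain end in every setting; from here it slides towards -y of the bed. The plain plate runs 148 mm from the pocket's edge towards +y, 48 mm beyond it towards -y.
- pocket_zone (a point): Mid-setting of the pocket's centre, at plate-top height: x = 0, y = -60, z = 44 mm of the bed. The nest plate is clamped up to 25 mm either way along y, not measured: the true centre is at y = -85 to -35 mm, x = 0. Pocket 74 (x) by 84 mm (y), 6 mm deep, dark flat floor; the die has 2 mm play each side, sinks 6 mm and stands 4 mm proud.
- stop (a joint): Red sprung end stop, 72 mm wide (x), that forms the pocket's -y end wall; its top lies 0.5 mm below the plate's. 0 at rest, grows (m) as it is pushed towards -y; a light spring of 1.5 N per mm returns it, travel 6 mm. It moves with the nest plate. The arm is stiff: a die that has dropped and is pushed on drives it in at once.
- tape: Roll of yellow tape, standing flat, 96 mm across and 45 mm high; origin at the centre of its underside. To be left alone.
- hammer: Red-handled hammer lying on the table, 260 mm long along x, 90 mm over its head at +x, 26 mm high; origin under its middle. To be left alone.
- setblock: Dark steel block 50 x 90 x 25 mm; origin at the centre of its underside. To be left alone.
Not all that is in view belongs to the job. Leave any blue or white look-alike of the part that bears die_mid alone.

How it is judged:
On the way, in this order (a step that is already met when the one before it is completed fails the run):
1. the die lies flat on the long plain end of the nest plate (z of die_mid in the frame of bed between 0.0625 and 0.0655 m and angle between die_mid's own z axis and vertical below 0.04 rad and y of die_mid in the frame of bed between 0.015 and 0.15 m and x of die_mid in the frame of bed between -0.04 and 0.04 m and contact force between die and bed above 0.5 N), for 0.2 s.
2. the die has dropped into the pocket (z of die_mid in the frame of bed between 0.056 and 0.0595 m and angle between die_mid's own z axis and vertical below 0.03 rad and y of die_mid in the frame of bed between -0.095 and -0.028 m and x of die_mid in the frame of bed between -0.006 and 0.006 m), for 0.2 s.
At the end, for the whole second after the job is handed in: The die rests in the pocket: its middle 56 to 59.5 mm above the bed's origin, at y = -95 to -28 mm and within 6 mm of x = 0 in the bed's frame, tilted less than 0.03 rad, and at rest (all of step 2 and linear speed of die below 0.01 m/s); the robot touches nothing.
It fails at once if the red end stop is driven in by more than 4 mm (about 6 N) (value of joint stop above 0.004 m).
It fails at once if the die is lifted over the pocket instead of slid (its underside 10 to 46 mm above the plate, over the pocket's part of the bed) (z of die_mid in the frame of bed between 0.074 and 0.11 m and y of die_mid in the frame of bed between -0.14 and -0.01 m and x of die_mid in the frame of bed between -0.06 and 0.06 m).
It fails at once if the tape roll, the hammer or the steel block is moved by more than 20 mm (distance of any of tape, hammer, setblock from where it was at the start of the episode above 0.02 m).
It also fails if it takes over 72 s, if anything falls off the work surface, if the arm or the gripper's body presses on something with over 40 N, if the wrist force passes 120 N, or if a joint passes its speed limit or range.

## Working session

There is one attempt and no reset: what is moved stays moved. The work goes in short steps, Python scripts to look and compute and a shell command to move; the robot and the scene stay as the last step left them, time stands still between calls to the robot, and variables do not carry over. Pictures are saved under pics/ and viewed, and the job is handed in when it is done.

```bash
ls; mkdir -p pics; python3 - <<'E'
from station import manip, vision, models
import cv2
print(manip.sense())
for c in ["side","top","wrist"]:
    im=vision.camera(c); cv2.imwrite(f"pics/a_{c}.png",im[:,:,::-1])
    print(c,vision.calibration(c))
    for n in ["die_mid","bed","plain_end","pocket_zone","stop","tape","hammer","setblock"]:
        try: print(n,[(d['confidence'],d['xy']) for d in models.pinpoint(n,c)][:3])
        except Exception as e: print(n,e)
E
```

```text
pics
{'t': 0.0, 'qpos': array([ 1.13201683e+00,  2.76610037e-01,  1.50615920e+00,  2.24757001e-05,
        1.36072041e+00, -1.21005777e-01]), 'joint_velocities': array([-0.00060181, -0.00070491,  0.00072379,  0.00014135,  0.00023443,
        0.00039031]), 'joint_efforts': array([-1.82086958e-03, -4.16770434e+01, -2.45804071e+01, -1.37886072e-04,
        1.10198488e-02, -6.42682707e-08]), 'tcp_pos': array([0.17943332, 0.54572634, 0.23842075]), 'tcp_rot': array([ 2.54420976,  1.8414516 , -0.00262308]), 'wrist_force': array([ 1.16046942,  0.30699349, -0.51271058]), 'moment': array([-0.01501941,  0.00933021,  0.01620547]), 'opening': 0.08512935615794916}
side {'intrinsics': array([[414.10356419,   0.        , 278.86277363],
       [  0.        , 414.10356419, 208.76731333],
       [  0.        ,   0.        ,   1.        ]]), 'R': array([[ 0.91665077, -0.39961567,  0.00766087],
       [-0.22200894, -0.52500221, -0.82163539],
       [ 0.33236035,  0.75145193, -0.56996192]]), 't': array([-0.43588236,  0.22668468,  0.82457799])}
die_mid [(0.81, [256.9, 168.6]), (0.76, [205.3, 216.5]), (0.66
[... 1082 characters left out ...]
ay([[325.9576244 ,   0.        , 276.35632832],
       [  0.        , 325.9576244 , 212.8861356 ],
       [  0.        ,   0.        ,   1.        ]]), 'hand_eye': array([[ 9.99999950e-01,  1.63612374e-05,  3.15484178e-04,
        -1.01324293e-03],
       [-1.03285010e-04,  9.60707518e-01,  2.77562703e-01,
        -7.10170537e-02],
       [-2.98546753e-04, -2.77562722e-01,  9.60707472e-01,
        -1.33199994e-01],
       [ 0.00000000e+00,  0.00000000e+00,  0.00000000e+00,
         1.00000000e+00]])}
die_mid [(0.59, [74.1, 387.4])]
bed []
plain_end []
pocket_zone []
stop it knows: bed, die_mid, hammer, plain_end, pocket_zone, setblock, tape
tape []
hammer []
setblock [(0.68, [186.8, 313.5])]
```

View pics/a_side.png

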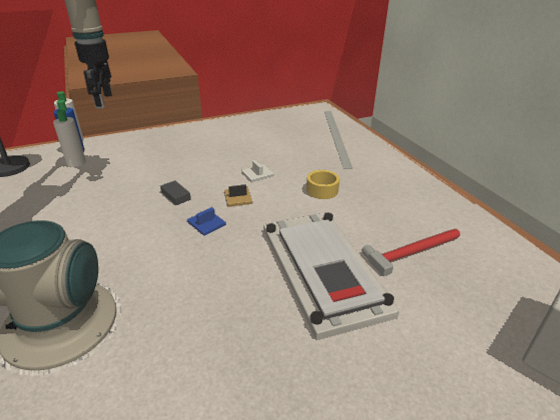

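View pics/a_top.png

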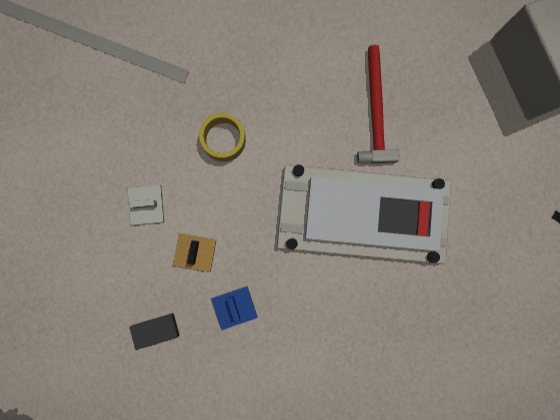

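View pics/a_wrist.png

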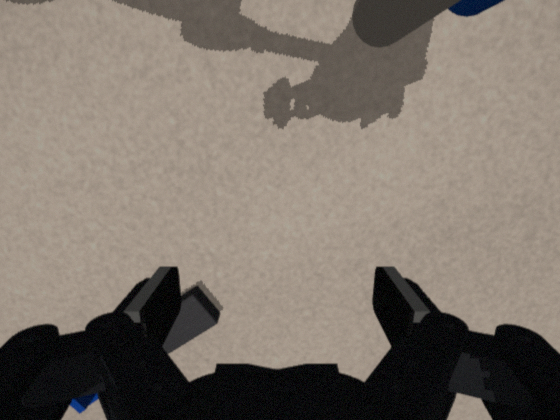

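Side view: brass die at about (238,194), blue look-alike at (206,218), white one at (257,170). The bed is at (330,270) with the pocket and red stop at its near end. Top view: brass die at (194,253), bed at (362,215), pocket dark area at (398,215), stop at (424,218). The wrist view shows only the table and the steel block.

```bash
cat > h.py <<'E'
import numpy as np, cv2
from station import manip, vision, models
from scipy.spatial.transform import Rotation as Ro
def cam(name):
    c=vision.calibration(name)
    if 'R' in c: return c['intrinsics'],c['R'],c['t']
    s=manip.sense(); T=np.eye(4); T[:3,:3]=Ro.from_rotvec(s['tcp_rot']).as_matrix(); T[:3,3]=s['tcp_pos']
    W=np.linalg.inv(T@c['hand_eye']); return c['intrinsics'],W[:3,:3],W[:3,3]
def back(px,z,C):
    K,R,t=C; px=np.atleast_2d(px).astype(float)
    d=np.c_[px,np.ones(len(px))]@np.linalg.inv(K).T@R; o=-R.T@t
    return o+d*((z-o[2])/d[:,2])[:,None]
def proj(X,C):
    K,R,t=C; p=(np.atleast_2d(X)@R.T+t)@K.T; return p[:,:2]/p[:,2:]
def blob(mask,near,r=60):
    n,l,st,ce=cv2.connectedComponentsWithStats(mask.astype(np.uint8))
    c=[i for i in range(1,n) if st[i,4]>40 and np.hypot(*(ce[i]-near))<r]
    i=max(c,key=lambda i:st[i,4]); return (l==i).astype(np.uint8)
def rect(m,z,C):
    c,_=cv2.findContours(m,cv2.RETR_EXTERNAL,cv2.CHAIN_APPROX_NONE); c=max(c,key=cv2.contourArea)[:,0,:]
    P=back(c,z,C)[:,:2]*1000
    return cv2.minAreaRect(P.astype(np.float32))
E
python3 - <<'E'
from h import *
a=cv2.imread('pics/a_top.png'); hsv=cv2.cvtColor(a,cv2.COLOR_BGR2HSV); C=cam('top')
for p in [(180,245),(193,253),(340,200),(285,215),(400,215),(424,218),(250,300)]: print(p,hsv[p[1],p[0]])
H,S,V=hsv[...,0],hsv[...,1],hsv[...,2]
m=blob(cv2.morphologyEx(((S>120)&(H>8)&(H<30)).astype(np.uint8),cv2.MORPH_CLOSE,np.ones((15,15))),(194,253)); print('die',rect(m,.01,C))
m=blob((V<70),(194,253),30); print('bar',rect(m,.04,C))
m=blob((V<90)&(S<100),(398,215),25); print('pocket',rect(m,.044,C))
m=blob((S>150)&((H<8)|(H>172)),(424,218),25); print('stop',rect(m,.0435,C))
cv2.imwrite('pics/b.png',cv2.resize(a[140:290,130:470],None,fx=2.35,fy=2.35,interpolation=cv2.INTER_CUBIC))
for n,xy,z in [('die',(194,253),.02),('plain',(338.2,211.7),.044),('pock',(396.9,211.6),.044),('bed',(362.1,218.4),0)]: print(n,back(xy,z,C))
Cs=cam('side')
for n,xy,z in [('die',(237.4,194.1),.02),('plain',(313.5,241.4),.044),('pock',(334.3,272.6),.044),('bed',(322.2,269.4),0)]: print(n,back(xy,z,Cs))
E
```

```text
(180, 245) [ 19 143 134]
(193, 253) [135  18  28]
(340, 200) [ 75   3 153]
(285, 215) [ 21  22 152]
(400, 215) [135   8  61]
(424, 218) [  1 179 147]
(250, 300) [110 182 119]
die ((473.41705322265625, 291.17022705078125), (78.89828491210938, 67.81897735595703), 79.96988677978516)
bar ((472.8536682128906, 289.7323303222656), (16.390554428100586, 48.537452697753906), 80.11003112792969)
pocket ((548.916748046875, -137.2842254638672), (82.28753662109375, 71.87088775634766), 84.60096740722656)
stop ((543.8924560546875, -188.91490173339844), (21.09828758239746, 69.89775085449219), 84.48246002197266)
die [[0.47181224 0.28994899 0.02      ]]
plain [[ 0.55708993 -0.01142795  0.044     ]]
pock [[ 0.55749394 -0.13447063  0.044     ]]
bed [[ 0.54684142 -0.06996427  0.        ]]
die [[0.46918942 0.28173606 0.02      ]]
plain [[ 0.5559352  -0.01789316  0.044     ]]
pock [[ 0.5482598  -0.12876093  0.044     ]]
bed [[ 0.55444475 -0.069481    0.        ]]
```

View pics/b.png

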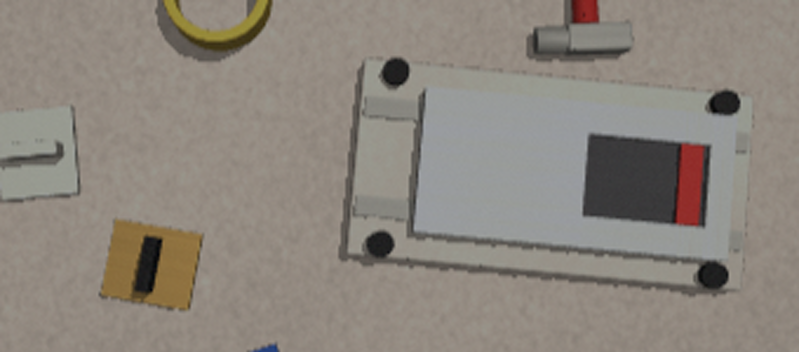

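```bash
python3 - <<'E'
from h import *
a=cv2.imread('pics/a_top.png').astype(int); C=cam('top'); 
hsv=cv2.cvtColor(a.astype(np.uint8),cv2.COLOR_BGR2HSV)
# plate bluish-white: R<=B
m=((a[...,0]-a[...,2]>-4)&(hsv[...,2]>120)).astype(np.uint8)
m=cv2.morphologyEx(m,cv2.MORPH_OPEN,np.ones((5,5)))
m=blob(m,(375,212),40); r=rect(m,.044,C); print('plate',r)
yaw=np.deg2rad(-5.3)
print(proj(np.array([[r[0][0]/1000,r[0][1]/1000,.044]]),C))
s=manip.sense();print(s['t'],Ro.from_rotvec(s['tcp_rot']).as_matrix().round(3))
E
```

```text
plate ((554.5039672851562, -88.51864624023438), (280.15301513671875, 130.62322998046875), 84.63052368164062)
[[375.04748337 212.99261076]]
1.2 [[ 0.313  0.95   0.   ]
 [ 0.95  -0.313  0.   ]
 [ 0.     0.    -1.   ]]
```

Plate fit gives 280 x 130.6 mm, which matches the spec: centre (0.5545, -0.0885), yaw -5.4°. That puts the pocket centre at about (0.550, -0.138), in agreement with the direct measurement. The die is at (0.473, 0.291), with its y axis at 80°. Next I move above the die.

```bash
python3 -m jog '60 -12.5 29.9 5 0 0 0;60 -12.5 29.9 5 0 0 0;60 -12.5 29.9 5 0 0 0;60 -12.5 29.9 5 0 0 0;60 -12.5 29.9 5 0 0 0;60 -12.5 29.9 5 0 0 0;60 -12.5 29.9 5 0 0 0;60 -12.5 29.9 5 0 0 0;60 -12.5 29.9 5 0 0 0;60 -12.5 29.9 5 0 0 0;60 -12.5 29.9 5 0 0 0;60 -12.5 29.9 5 0 0 0' 30
python3 -m jog '60 0 0 0 0 0 -4.1;60 0 0 0 0 0 -4.1;60 0 0 0 0 0 0;60 0 0 0 0 0 0'
python3 - <<'E'
from h import *
s=manip.sense();print(s['t'],s['tcp_pos'],Ro.from_rotvec(s['tcp_rot']).as_matrix().round(4),s['wrist_force'])
C=cam('wrist');im=vision.camera('wrist');cv2.imwrite('pics/c.png',im[:,:,::-1])
X=[0.473,0.2905,0.04]
print(proj([X,[0.473,.2905,.02]],C))
print(models.pinpoint('die_mid','wrist'))
E
```

```text
t: 2.2
tcp_pos: [0.4748, 0.2904, 0.1792]
tcp_rot: [-2.545, -1.842, -0.001]
wrist_force: [0.4, 0.7, -0.2]
opening: 0.0598
t: 2.53
tcp_pos: [0.4737, 0.2915, 0.1793]
tcp_rot: [-2.409, -2.017, -0.0]
wrist_force: [0.6, -0.9, 0.6]
opening: 0.0602
2.5333 [0.47373143 0.29152632 0.17929598] [[ 1.759e-01  9.844e-01 -1.000e-04]
 [ 9.844e-01 -1.759e-01  1.000e-04]
 [ 1.000e-04 -1.000e-04 -1.000e+00]] [ 0.64564506 -0.90582181  0.59621705]
[[275.98910223 203.85650597]
 [276.00421347 198.4152281 ]]
[{'xy': [149.2, 80.6], 'confidence': 0.84}, {'xy': [278.4, 200.8], 'confidence': 0.67}, {'xy': [399.0, 279.2], 'confidence': 0.64}]
```

View pics/c.png

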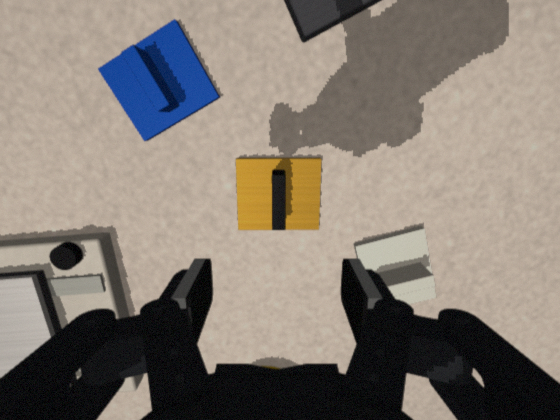

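Wrist view: the brass die is at (279,195), square to the jaws, with the bar running from (278,170) to (279,230). The blue and white look-alikes are off to the sides. I'll measure it precisely.

```bash
python3 - <<'E'
from h import *
a=cv2.imread('pics/c.png');hsv=cv2.cvtColor(a,cv2.COLOR_BGR2HSV);H,S,V=cv2.split(hsv);C=cam('wrist')
m=blob(cv2.morphologyEx(((S>150)&(H>8)&(H<30)&(V>60)).astype(np.uint8),cv2.MORPH_CLOSE,np.ones((15,15))),(279,195)); r=rect(m,.01,C);print(r)
s=manip.sense();R=Ro.from_rotvec(s['tcp_rot']).as_matrix()
print(R.T@(np.array([r[0][0]/1000,r[0][1]/1000,.022])-s['tcp_pos'])*1000)
print(proj([[r[0][0]/1000,r[0][1]/1000,.04]],C), np.where(V[200,240:320]<50)[0][[0,-1]]+240,np.where(V[215,240:320]<50)[0][[0,-1]]+240)
E
```

```text
((471.814697265625, 293.0743103027344), (78.57781982421875, 69.10749816894531), 79.98079681396484)
[  0.84077115  -1.82655487 157.41746627]
[[278.30646013 202.36656219]] [273 284] [273 284]
```

```bash
python3 -m jog '40 0.8 -1.8 15 0 0 0;40 0 0 20 0 0 0;40 0 0 20 0 0 0;40 0 0 20 0 0 0;40 0 0 20 0 0 0;40 0 0 20 0 0 0;40 0 0 20 0 0 0;40 0 0 15 0 0 0;40 0 0 4 0 0 0;40 0 0 1.5 0 0 0;40 0 0 0 0 0 0'
python3 -m jog '5 0 0 0 0 0 0;5 0 0 0 0 0 0;5 0 0 0 0 0 0;5 0 0 0 0 0 0;5 0 0 0 0 0 0;5 0 0 0 0 0 0' 40
```

```text
t: 3.55
tcp_pos: [0.4722, 0.2932, 0.0241]
tcp_rot: [2.406, 2.019, 0.001]
wrist_force: [-0.5, 0.5, -0.7]
opening: 0.0398
t: 4.05
tcp_pos: [0.4729, 0.2933, 0.0251]
tcp_rot: [2.407, 2.019, 0.004]
wrist_force: [-0.7, 0.7, 5.7]
opening: 0.011
```

```bash
python3 -m jog '5 0 0 -5 0 0 0;5 0 0 -20 0 0 0;5 0 0 -25 0 0 0;5 0 0 -25 0 0 0;5 0 0 -25 0 0 0;5 0 0 0 0 0 -4.6;5 0 0 0 0 0 0'
python3 - <<'E'
from h import *
s=manip.sense();R=Ro.from_rotvec(s['tcp_rot']).as_matrix();print(s['tcp_pos'],s['wrist_force'],s['opening'],R.round(4))
print(np.degrees(np.arctan2(R[1,0],R[0,0])))
print(R.T@(np.array([.5606,-.0238,.125])-s['tcp_pos'])*1000)
im=vision.camera('wrist');cv2.imwrite('pics/d.png',im[:,:,::-1])
E
```

```text
t: 4.63
tcp_pos: [0.4724, 0.2928, 0.1251]
tcp_rot: [2.322, 2.115, 0.003]
wrist_force: [0.2, 0.3, -3.2]
opening: 0.0113
[0.47243719 0.29280259 0.12514289] [ 0.19211886  0.30865122 -3.24344639] 0.011286262420129652 [[ 9.290e-02  9.957e-01  2.200e-03]
 [ 9.957e-01 -9.290e-02  8.000e-04]
 [ 1.000e-03  2.100e-03 -1.000e+00]]
84.6705400741064
[-3.07045133e+02  1.17188649e+02  7.58837784e-02]
```

View pics/d.png

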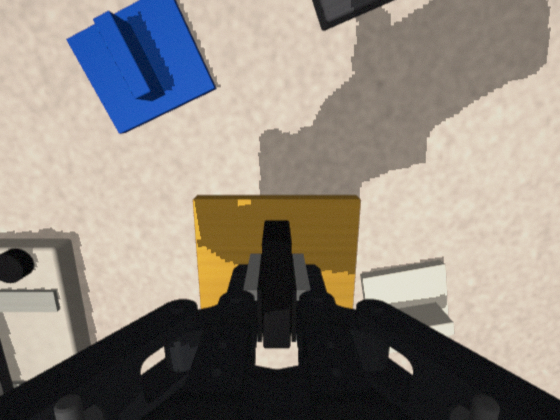

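The die is held level, with its plate at (195–360, 195+), and the weight reads about 3.3 N. I carry it over the plain end.

```bash
python3 -m jog '5 -25.6 9.8 0 0 0 0;5 -25.6 9.8 0 0 0 0;5 -25.6 9.8 0 0 0 0;5 -25.6 9.8 0 0 0 0;5 -25.6 9.8 0 0 0 0;5 -25.6 9.8 0 0 0 0;5 -25.6 9.8 0 0 0 0;5 -25.6 9.8 0 0 0 0;5 -25.6 9.8 0 0 0 0;5 -25.6 9.8 0 0 0 0;5 -25.6 9.8 0 0 0 0;5 -25.6 9.8 0 0 0 0'
python3 -m jog '5 0 0 0 0 0 0;5 0 0 20 0 0 0;5 0 0 15 0 0 0;5 0 0 0 0 0 0'
python3 - <<'E'
from h import *
s=manip.sense();R=Ro.from_rotvec(s['tcp_rot']).as_matrix();print(s['tcp_pos'],s['wrist_force'],R.round(4))
print(R.T@(np.array([.5606,-.0238,.069])-s['tcp_pos'])*1000)
for c in ['wrist','side','top']:
    im=vision.camera(c);cv2.imwrite(f'pics/e_{c}.png',im[:,:,::-1])
E
```

```text
t: 5.68
tcp_pos: [0.5586, -0.0253, 0.1219]
tcp_rot: [-2.323, -2.109, 0.004]
wrist_force: [-0.3, 0.7, -3.4]
opening: 0.0116
t: 6.02
tcp_pos: [0.556, -0.0237, 0.0845]
tcp_rot: [-2.32, -2.106, 0.01]
wrist_force: [-1.7, 0.0, -4.2]
opening: 0.0109
[ 0.55604131 -0.02367429  0.08447633] [-1.69431726  0.04588259 -4.21988465] [[ 9.640e-02  9.953e-01 -1.040e-02]
 [ 9.953e-01 -9.640e-02  1.900e-03]
 [ 9.000e-04 -1.050e-02 -9.999e-01]]
[ 0.30036585  4.71166464 15.42802954]
```

View pics/e_side.png

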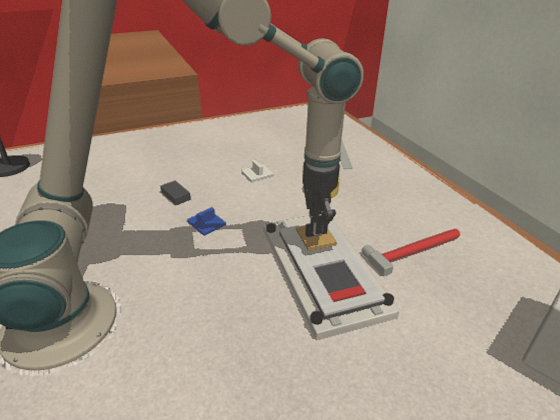

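View pics/e_wrist.png

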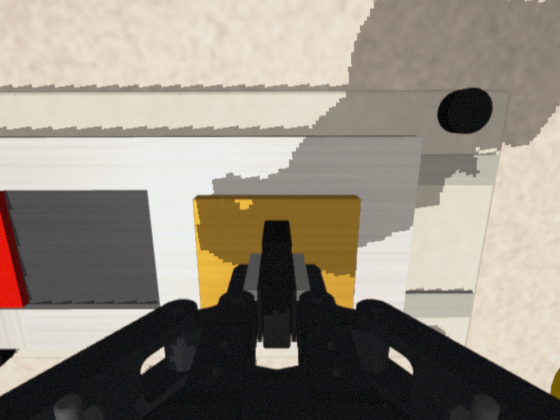

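View pics/e_top.png

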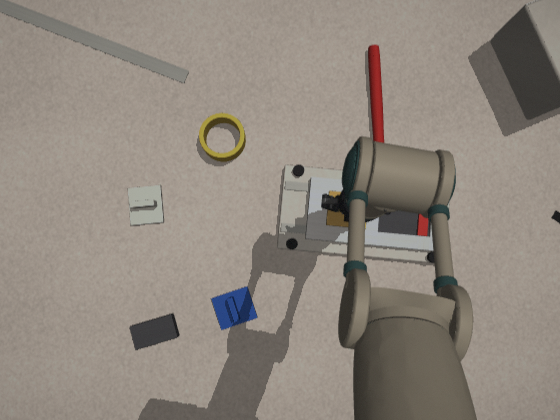

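Wrist view: the die hovers over the plain end, with its far edge at row 196. The pocket's far edge is at row 190, columns 10–150, and the red stop is at left. I correct the offset and tilt, then lower.

```bash
python3 -m jog '5 0.3 4.7 5 -0.6 0 0;5 0 0 5 0 0 0;5 0 0 0 0 0 0;5 0 0 0 0 0 0'
python3 -m jog '5 0 0 1.5 0 0 0;5 0 0 1.5 0 0 0;5 0 0 0 0 0 0'
python3 - <<'E'
from h import *
s=manip.sense();R=Ro.from_rotvec(s['tcp_rot']).as_matrix();print(s['tcp_pos'],s['wrist_force'],R.round(4))
E
```

```text
t: 6.5
tcp_pos: [0.5647, -0.0241, 0.0787]
tcp_rot: [2.318, 2.109, 0.011]
wrist_force: [-0.9, -1.0, -3.1]
opening: 0.0111
t: 6.75
tcp_pos: [0.5648, -0.0243, 0.0756]
tcp_rot: [2.318, 2.109, 0.011]
wrist_force: [-0.5, -0.5, -3.1]
opening: 0.0114
[ 0.56476456 -0.02432085  0.07563671] [-0.5130633 -0.459898  -3.1363528] [[ 9.430e-02  9.955e-01  1.010e-02]
 [ 9.955e-01 -9.430e-02 -9.000e-04]
 [ 1.000e-04  1.020e-02 -9.999e-01]]
```

The earlier offset and tilt were only motion lag, so I take the correction back.

```bash
python3 -m jog '5 0 -4 0 0.58 0 0;5 0 0 0 0 0 0;5 0 0 0 0 0 0;5 0 0 1.5 0 0 0;5 0 0 1.5 0 0 0;5 0 0 1 0 0 0;5 0 0 0 0 0 0;5 0 0 0 0 0 0'
python3 -m jog '5 0 0 1 0 0 0;5 0 0 0.5 0 0 0;5 0 0 0 0 0 0'
python3 - <<'E'
from h import *
s=manip.sense();R=Ro.from_rotvec(s['tcp_rot']).as_matrix();print(s['tcp_pos'],s['wrist_force'],R.round(4))
E
```

```text
t: 7.42
tcp_pos: [0.5609, -0.0239, 0.0716]
tcp_rot: [-2.324, -2.114, -0.0]
wrist_force: [-0.1, -0.0, -3.9]
opening: 0.0112
t: 7.67
tcp_pos: [0.5609, -0.0239, 0.0701]
tcp_rot: [2.324, 2.114, 0.0]
wrist_force: [-0.6, 0.3, -4.0]
opening: 0.0113
[ 0.56086968 -0.02394993  0.07012237] [-0.64415221  0.33140539 -3.96268035] [[ 9.430e-02  9.955e-01  1.000e-04]
 [ 9.955e-01 -9.430e-02  1.000e-04]
 [ 1.000e-04  1.000e-04 -1.000e+00]]
```

```bash
python3 -m jog '5 0 0 0.5 0 0 0;5 0 0 0.5 0 0 0;5 0 0 0 0 0 0'
python3 -m jog '5 0 0 0.5 0 0 0;5 0 0 0 0 0 0'
```

```text
t: 7.92
tcp_pos: [0.5609, -0.0239, 0.0692]
tcp_rot: [2.324, 2.114, 0.0]
wrist_force: [-0.2, -0.0, -4.3]
opening: 0.0109
t: 8.08
tcp_pos: [0.561, -0.024, 0.0691]
tcp_rot: [2.323, 2.114, 0.001]
wrist_force: [-1.7, 0.5, -0.4]
opening: 0.0114
```

```bash
python3 -m jog '5 0 0 0.3 0 0 0;22 0 0 0 0 0 0;22 0 0 0 0 0 0;22 0 0 0 0 0 0;22 0 0 -3 0 0 0;22 0 0 0 0 0 0;22 0 0 0 0 0 0'
python3 - <<'E'
from h import *
s=manip.sense();R=Ro.from_rotvec(s['tcp_rot']).as_matrix();print(s['tcp_pos'],s['wrist_force'],R.round(4))
im=vision.camera('wrist');cv2.imwrite(f'pics/f_wrist.png',im[:,:,::-1])
im=vision.camera('side');cv2.imwrite(f'pics/f_side.png',cv2.resize(im[180:340,240:420,::-1],None,fx=3.5,fy=3.5,interpolation=cv2.INTER_CUBIC))
print(models.pinpoint('die_mid','side'))
C=cam('side'); print(proj([[.561,-.024,.064]],C))
E
```

```text
t: 8.67
tcp_pos: [0.5613, -0.024, 0.0718]
tcp_rot: [2.323, 2.114, 0.001]
wrist_force: [-0.4, -0.7, -0.3]
opening: 0.0219
[ 0.56129923 -0.02400434  0.07175335] [-0.41088973 -0.70343793 -0.26767774] [[ 9.420e-02  9.955e-01  1.200e-03]
 [ 9.955e-01 -9.420e-02 -1.000e-04]
 [ 0.000e+00  1.200e-03 -1.000e+00]]
[{'xy': [256.3, 167.8], 'confidence': 0.91}, {'xy': [319.1, 238.3], 'confidence': 0.73}, {'xy': [207.8, 217.5], 'confidence': 0.62}]
[[317.15077764 235.67507165]]
```

View pics/f_wrist.png

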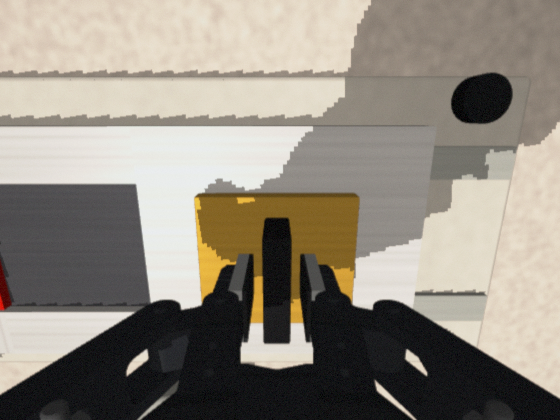

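View pics/f_side.png

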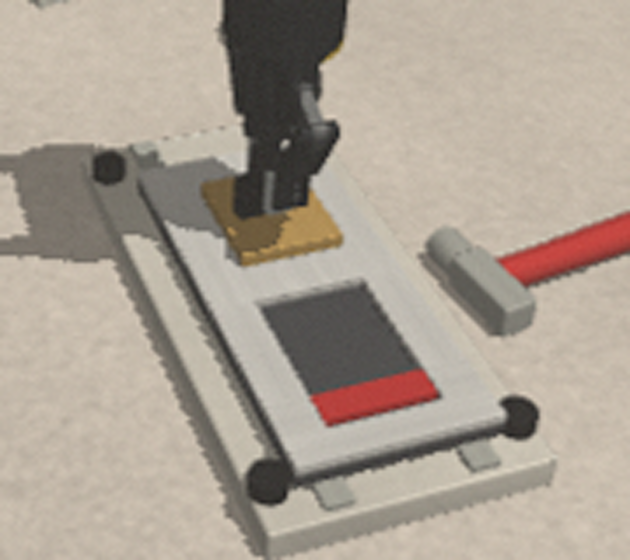

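Wrist view: the die (195–358 x 194–323) is on the plate and the fingers are clear of the bar. Side view: it lies flat on the long plain end. Next I measure its offset and yaw relative to the pocket.

```bash
python3 - <<'E'
from h import *
a=cv2.imread('pics/f_wrist.png');C=cam('wrist');g=cv2.cvtColor(a,cv2.COLOR_BGR2GRAY).astype(float)
b=a[...,0].astype(float)
def edge(img,pts,axis,half=6):
    out=[]
    for (c,r) in pts:
        v=img[r-half:r+half+1,c-1:c+2].mean(1) if axis=='v' else img[r-1:r+2,c-half:c+half+1].mean(0)
        d=np.abs(np.diff(v));i=np.argmax(d);w=d[max(0,i-1):i+2];k=(w*np.arange(max(0,i-1),max(0,i-1)+len(w))).sum()/w.sum()+.5-half
        out.append((c,r+k) if axis=='v' else (c+k,r))
    return np.array(out)
th=np.deg2rad(-5.37);xh=np.array([np.cos(th),np.sin(th)]);yh=np.array([-np.sin(th),np.cos(th)]);P0=np.array([.5498,-.1383])
def rep(n,p,z):
    X=back(p,z,C)[:,:2]-P0; u=X@xh*1000;v=X@yh*1000
    k=np.polyfit(v,u,1) if np.ptp(v)>np.ptp(u) else np.polyfit(u,v,1)
    print(n,p[:,1].mean().round(1),'x',u.mean().round(2),'y',v.mean().round(2),'slope deg',np.degrees(k[0]).round(2))
rep('pock far',edge(g,[(c,184) for c in range(20,130,10)],'v'),.044)
rep('pock near',edge(g,[(c,309) for c in range(30,140,10)],'v'),.044)
rep('pock +y',np.array(edge(g,[(int(137+(r-184)*13/124),r) for r in range(200,290,10)],'h')),.044)
rep('plate far',edge(g,[(c,126) for c in range(150,300,10)],'v'),.044)
rep('plate +y',edge(g,[(int(434-(r-127)*19/165),r) for r in range(200,285,10)],'h'),.044)
rep('die far (z44)',edge(b,[(c,195) for c in range(290,350,10)],'v'),.044)
rep('die far (z54)',edge(b,[(c,195) for c in range(290,350,10)],'v'),.054)
rep('die near(z54)',edge(b,[(c,323) for c in (206,209,212,340,344,348,351)],'v'),.054)
rep('die -y',edge(b,[(int(196+(r-200)*5/120),r) for r in range(215,300,10)],'h'),.054)
rep('die +y',edge(b,[(int(358-(r-200)*5/120),r) for r in range(215,300,10)],'h'),.054)
rep('bar L',edge(g,[(264,r) for r in range(260,335,8)],'h',4),.084)
rep('bar R',edge(g,[(290,r) for r in range(260,335,8)],'h',4),.084)
cv2.imwrite('pics/f2.png',cv2.resize(a[170:345,120:380],None,fx=3,fy=3,interpolation=cv2.INTER_NEAREST))
E
```

```text
pock far 183.6 x -39.69 y 10.94 slope deg 0.06
pock near 311.5 x 33.28 y 3.68 slope deg -0.02
pock +y 240.0 x -9.23 y 43.69 slope deg -0.0
plate far 125.7 x -67.57 y 87.28 slope deg -0.01
plate +y 240.0 x -9.13 y 190.53 slope deg 0.95
die far (z44) 192.5 x -35.02 y 133.58 slope deg 0.05
die far (z54) 192.5 x -37.25 y 132.36 slope deg 0.05
die near(z54) 323.8 x 34.4 y 119.79 slope deg -0.77
die -y 255.0 x -5.03 y 74.81 slope deg -0.01
die +y 255.0 x -4.98 y 153.54 slope deg 0.33
bar L 296.0 x 0.29 y 108.29 slope deg -0.02
bar R 296.0 x 0.3 y 119.92 slope deg 0.02
```

View pics/f2.png

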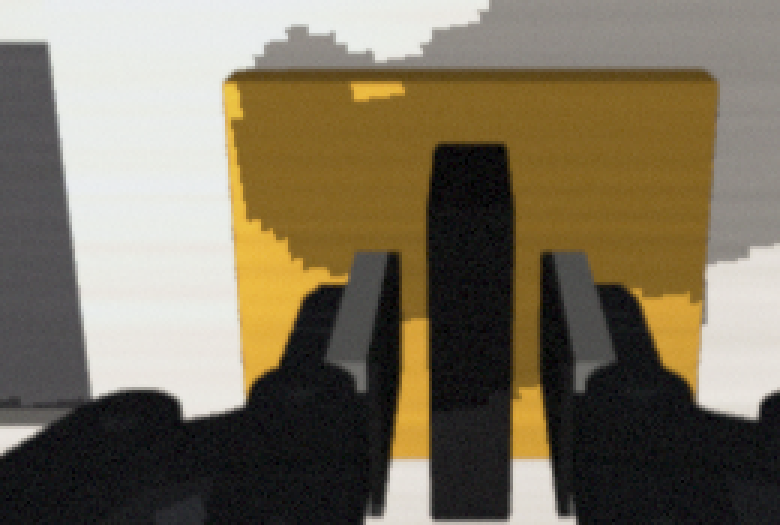

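Relative to the pocket, the die's yaw is good (<0.1°), but it sits about 2.5 mm too far in +x. It has about 112 mm to go. I re-grip, slide 25 mm on the plain end with a -2.5 mm x shift, and release.

```bash
python3 -m jog '5 0 0 0 0 0 0;5 0 0 0 0 0 0;5 0 0 0 0 0 0;5 0 0 0 0 0 0' 20
python3 -m jog '5 -3 -0.5 0 0 0 0;5 -5 -0.5 0 0 0 0;5 -5 -0.5 0 0 0 0;5 -5 -0.5 0 0 0 0;5 -5 -0.5 0 0 0 0;5 -2 0 0 0 0 0;5 0 0 0 0 0 0;5 0 0 0 0 0 0'
python3 -m jog '24 0 0 0 0 0 0;24 0 0 0 0 0 0;24 0 0 0 0 0 0'
cat > meas.py <<'E'
import sys
from h import *
def edge(img,pts,axis,half=6):
    out=[]
    for (c,r) in pts:
        v=img[r-half:r+half+1,c-1:c+2].mean(1) if axis=='v' else img[r-1:r+2,c-half:c+half+1].mean(0)
        d=np.abs(np.diff(v));i=np.argmax(d);w=d[max(0,i-1):i+2];k=(w*np.arange(max(0,i-1),max(0,i-1)+len(w))).sum()/w.sum()+.5-half
        out.append((c,r+k) if axis=='v' else (c+k,r))
    return np.array(out)
th=np.deg2rad(-5.37);xh=np.array([np.cos(th),np.sin(th)]);yh=np.array([-np.sin(th),np.cos(th)]);P0=np.array([.5498,-.1383])
def rep(n,p,z,C):
    X=back(p,z,C)[:,:2]-P0; u=X@xh*1000;v=X@yh*1000
    k=np.polyfit(v,u,1) if np.ptp(v)>np.ptp(u) else np.polyfit(u,v,1)
    print(n,p.mean(0).round(1),'x',u.mean().round(2),'y',v.mean().round(2),'slope deg',np.degrees(k[0]).round(2))
def shot(name):
    s=manip.sense();C=cam('wrist');a=vision.camera('wrist')[:,:,::-1].copy();cv2.imwrite(f'pics/{name}.png',a)
    X=s['tcp_pos'][:2]-P0
    print('t',s['t'],'tcp',s['tcp_pos'].round(4),'uv',(X@xh*1000).round(2),(X@yh*1000).round(2),s['wrist_force'].round(1),s['opening'])
    return C,a,cv2.cvtColor(a,cv2.COLOR_BGR2GRAY).astype(float),a[...,0].astype(float)
E
python3 -c "
from meas import *
shot('g')"
```

```text
t: 9.15
tcp_pos: [0.5609, -0.024, 0.0715]
tcp_rot: [2.324, 2.114, 0.0]
wrist_force: [-0.1, -0.3, 1.0]
opening: 0.0116
t: 9.82
tcp_pos: [0.5559, -0.0496, 0.0715]
tcp_rot: [2.323, 2.113, -0.001]
wrist_force: [-0.7, -1.5, 0.9]
opening: 0.0113
t: 10.07
tcp_pos: [0.5561, -0.0486, 0.0713]
tcp_rot: [2.323, 2.114, 0.0]
wrist_force: [-0.0, -0.7, -0.2]
opening: 0.0237
t 10.0667 tcp [ 0.5561 -0.0486  0.0713] uv -2.15 89.93 [-0.  -0.7 -0.2] 0.023728450618614498
```

View pics/g.png

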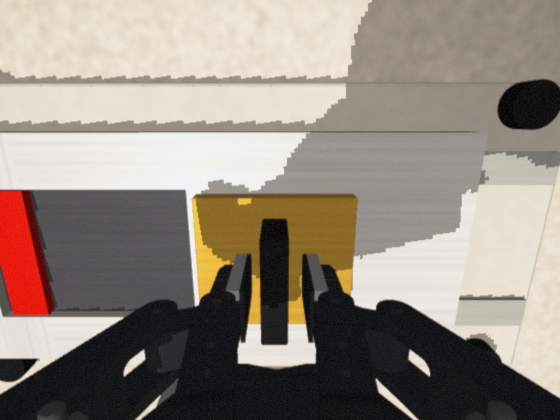

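The die's left edge, at column 193, is now just short of the pocket's +y edge (188). The whole pocket is visible, with the stop face at columns 33–50.

```bash
python3 - <<'E'
from meas import *
a=cv2.imread('pics/g.png');C=cam('wrist');g=cv2.cvtColor(a,cv2.COLOR_BGR2GRAY).astype(float);b=a[...,0].astype(float);red=a[...,2].astype(float)
rep('pock far',edge(g,[(c,190) for c in range(45,180,10)],'v'),.044,C)
rep('pock near',edge(g,[(c,316) for c in range(60,150,10)],'v'),.044,C)
rep('pock +y',edge(g,[(int(187+(r-190)*7/110),r) for r in range(200,290,10)],'h',4),.044,C)
rep('stop face',edge(red,[(int(32+(r-195)*19/115),r) for r in range(210,300,10)],'h'),.0435,C)
rep('plate far',edge(g,[(c,131) for c in range(150,300,10)],'v'),.044,C)
rep('die far (z44)',edge(b,[(c,195) for c in range(290,350,10)],'v'),.044,C)
rep('die near(z54)',edge(b,[(c,324) for c in (203,206,209,340,344,348)],'v'),.054,C)
rep('die -y',edge(b,[(int(194+(r-200)*5/120),r) for r in range(215,300,10)],'h',4),.054,C)
rep('bar L',edge(g,[(261,r) for r in range(260,335,8)],'h',4),.084,C)
rep('bar R',edge(g,[(288,r) for r in range(260,335,8)],'h',4),.084,C)
cv2.imwrite('pics/g2.png',cv2.resize(a[170:345,0:260],None,fx=3,fy=3,interpolation=cv2.INTER_NEAREST))
E
```

```text
pock far [110.  189.4] x -39.28 y 5.61 slope deg 0.04
pock near [100.  315.9] x 33.52 y -10.4 slope deg -2.49
pock +y [189.2 240. ] x -11.81 y 43.35 slope deg -0.02
stop face [ 39. 250.] x -5.97 y -37.14 slope deg -7.41
plate far [220.  131.7] x -67.38 y 62.2 slope deg 0.03
die far (z44) [315.  193.5] x -37.1 y 108.62 slope deg 0.03
die near(z54) [275.  324.8] x 32.34 y 88.35 slope deg -1.14
die -y [195.6 255. ] x -7.65 y 48.78 slope deg -0.09
bar L [259.9 296. ] x -2.34 y 82.29 slope deg 0.01
bar R [287.9 296. ] x -2.34 y 93.92 slope deg -0.08
```

View pics/g2.png

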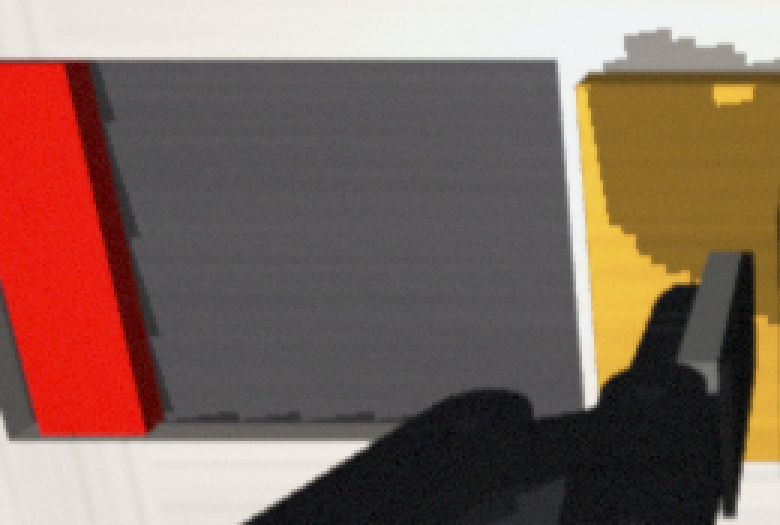

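The die is now centred on the pocket in x within about 0.5 mm, with 87 ±1 mm to go. I grip lightly and slide it slowly while level, in stages, stopping short of the drop point.

```bash
python3 -m jog '5 0 0 0 0 0 0;5 0 0 0 0 0 0;5 0 0 0 0 0 0;5 0 0 0 0 0 0' 20
python3 -m jog '5 -2 0 0 0 0 0;5 -4 0 0 0 0 0;5 -4 0 0 0 0 0;5 -4 0 0 0 0 0;5 -4 0 0 0 0 0;5 -4 0 0 0 0 0;5 -4 0 0 0 0 0;5 -4 0 0 0 0 0;5 -4 0 0 0 0 0;5 -4 0 0 0 0 0;5 -2 0 0 0 0 0;5 0 0 0 0 0 0'
python3 -m jog '5 -2 0 0 0 0 0;5 -4 0 0 0 0 0;5 -4 0 0 0 0 0;5 -4 0 0 0 0 0;5 -4 0 0 0 0 0;5 -4 0 0 0 0 0;5 -4 0 0 0 0 0;5 -4 0 0 0 0 0;5 -3 0 0 0 0 0;5 -1 0 0 0 0 0;5 0 0 0 0 0 0;5 0 0 0 0 0 0'
python3 - <<'E'
from meas import *
shot('i')
im=vision.camera('side');cv2.imwrite(f'pics/i_side.png',cv2.resize(im[180:340,240:420,::-1],None,fx=3.5,fy=3.5,interpolation=cv2.INTER_CUBIC))
E
```

```text
t: 10.45
tcp_pos: [0.5561, -0.0486, 0.0715]
tcp_rot: [2.323, 2.114, 0.0]
wrist_force: [-1.2, -0.4, 0.3]
opening: 0.0117
t: 11.45
tcp_pos: [0.5523, -0.0892, 0.0715]
tcp_rot: [2.324, 2.113, -0.0]
wrist_force: [0.6, 0.6, 1.7]
opening: 0.0116
t: 12.45
tcp_pos: [0.549, -0.1229, 0.0714]
tcp_rot: [2.323, 2.114, -0.001]
wrist_force: [-0.2, 0.2, 1.5]
opening: 0.0117
t 12.45 tcp [ 0.549  -0.1229  0.0714] uv -2.23 15.27 [-0.2  0.2  1.5] 0.011696001641667335
```

View pics/i.png

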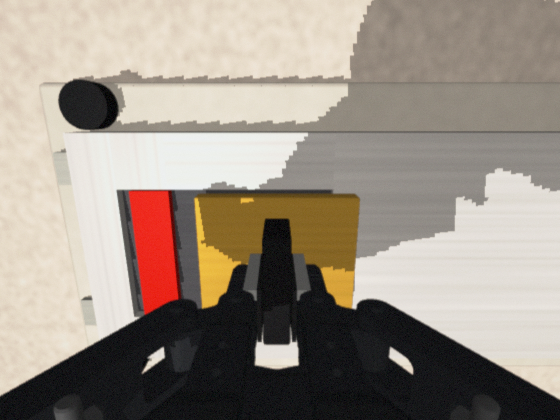

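View pics/i_side.png

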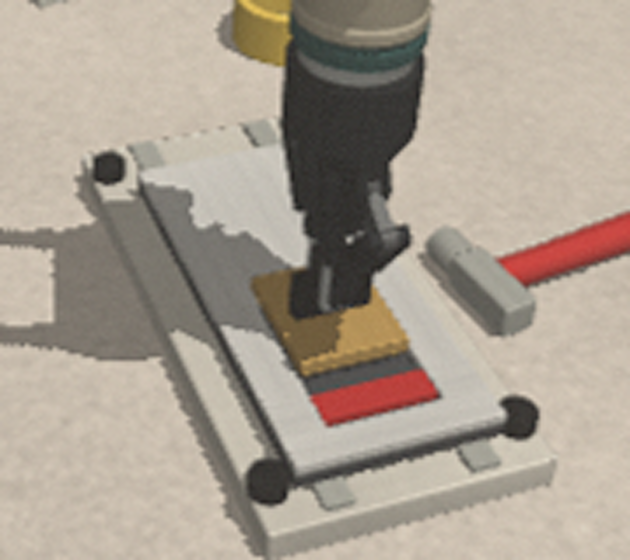

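The die is level over most of the pocket. A dark gap of columns 178–196 remains to the red stop, and the pocket's far right corner is at (332,190). I measure what remains.

```bash
python3 - <<'E'
from meas import *
a=cv2.imread('pics/i.png');C=cam('wrist');b=a[...,0].astype(float);red=a[...,2].astype(float);g=cv2.cvtColor(a,cv2.COLOR_BGR2GRAY).astype(float)
rep('die -y top',edge(b,[(int(196+(r-200)*5/90),r) for r in range(215,285,10)],'h',4),.054,C)
rep('die far z44',edge(b,[(c,195) for c in range(290,350,10)],'v',5),.044,C)
rep('pock far',edge(g,[(c,190) for c in range(180,195,3)],'v',4),.044,C)
X=back([[332,190],[169,191],[179.5,300],[118,190]],.044,C)[:,:2]-P0
print(X@xh*1000,X@yh*1000)
cv2.imwrite('pics/i2.png',cv2.resize(a[170:330,100:370],None,fx=2.9,fy=2.9,interpolation=cv2.INTER_NEAREST))
E
```

```text
die -y top [196.9 245. ] x -13.15 y -24.89 slope deg 0.43
die far z44 [315.  191.5] x -38.2 y 33.92 slope deg 3.26
pock far [186.  189.4] x -39.29 y -30.95 slope deg 0.02
[-38.99615147 -38.47066349  23.42660757 -38.9804741 ] [ 42.43004896 -39.57681643 -39.40520639 -65.1895868 ]
```

View pics/i2.png

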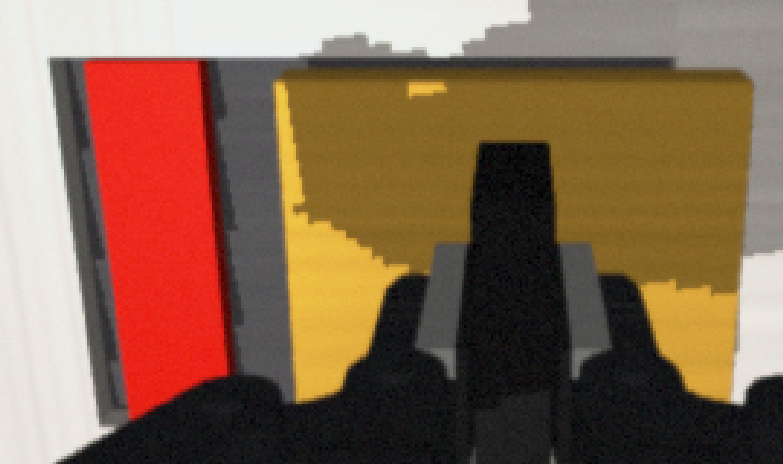

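The gap from the stop to the die's front is 14.5 mm. With 2 mm of play, that leaves 12.5 mm to centred, which agrees with the earlier estimate of 12.2–12.5. The window is ±2 mm, so I slide 12.4 mm and then ease the grip so it drops.

```bash
python3 -m jog '5 -1.4 0 0 0 0 0;5 -2 0 0 0 0 0;5 -2 0 0 0 0 0;5 -2 0 0 0 0 0;5 -2 0 0 0 0 0;5 -2 0 0 0 0 0;5 -1 0 0 0 0 0;5 0 0 0 0 0 0;5 0 0 0 0 0 0;5 0 0 0 0 0 0'
python3 -c "
from meas import *
C,a,g,b=shot('j');cv2.imwrite('pics/j2.png',cv2.resize(a[170:330,100:370],None,fx=2.9,fy=2.9,interpolation=cv2.INTER_NEAREST))"
```

```text
t: 13.38
tcp_pos: [0.5476, -0.1348, 0.071]
tcp_rot: [-2.324, -2.114, 0.001]
wrist_force: [-0.3, -0.3, -4.3]
opening: 0.0114
t 13.3833 tcp [ 0.5476 -0.1348  0.071 ] uv -2.49 3.29 [-0.3 -0.3 -4.3] 0.011395164781459749
```

View pics/j2.png

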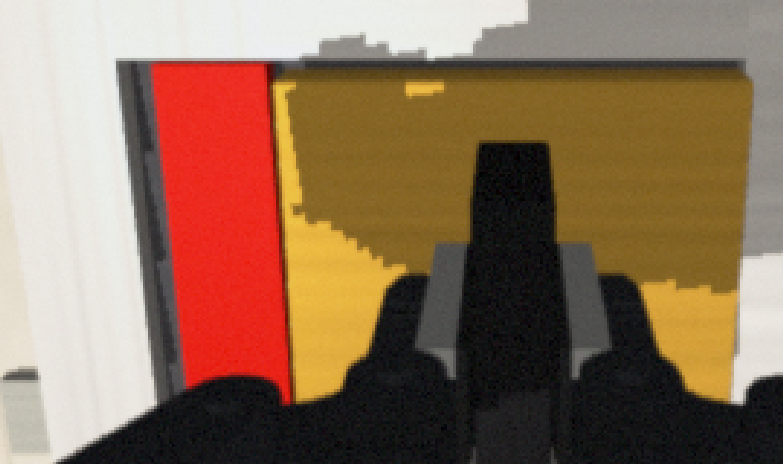

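The wrist now carries the die's whole weight (-4.3 N), so its rear edge has cleared the plain end and it isn't resting on the stop. I release it.

```bash
python3 -m jog '22 0 0 0 0 0 0;22 0 0 0 0 0 0;22 0 0 0 0 0 0;22 0 0 0 0 0 0'
python3 - <<'E'
from meas import *
C,a,g,b=shot('k');cv2.imwrite('pics/k2.png',cv2.resize(a[170:330,100:370],None,fx=2.9,fy=2.9,interpolation=cv2.INTER_NEAREST))
im=vision.camera('side');cv2.imwrite(f'pics/k_side.png',cv2.resize(im[180:340,240:420,::-1],None,fx=3.5,fy=3.5,interpolation=cv2.INTER_CUBIC))
E
```

```text
t: 13.77
tcp_pos: [0.5484, -0.1347, 0.0719]
tcp_rot: [2.323, 2.113, 0.001]
wrist_force: [-0.5, 0.8, -0.4]
opening: 0.0222
t 13.7667 tcp [ 0.5484 -0.1347  0.0719] uv -1.74 3.4 [-0.5  0.8 -0.4] 0.0222000046667401
```

View pics/k2.png

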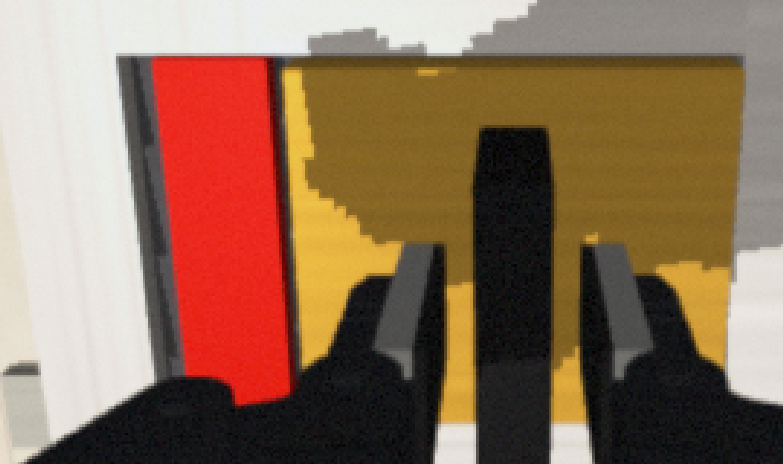

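View pics/k_side.png

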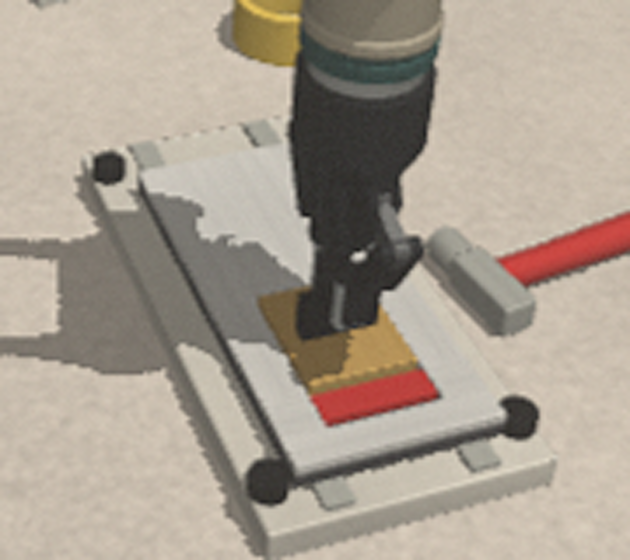

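The die's apparent size fell by 4%, matching a 6 mm sink, with thin gaps at both ends and the stop's face not pushed. I retreat straight up, then verify.

```bash
python3 -m jog '26 0 0 0 0 0 0;26 0 0 -5 0 0 0;26 0 0 -10 0 0 0;26 0 0 -15 0 0 0;26 0 0 -20 0 0 0;26 0 0 -20 0 0 0;26 0 0 -20 0 0 0;26 0 0 -20 0 0 0;26 0 0 0 0 0 0;26 0 0 0 0 0 0'
python3 - <<'E'
from meas import *
C,a,g,b=shot('l')
im=vision.camera('side');cv2.imwrite(f'pics/l_side.png',cv2.resize(im[180:340,240:420,::-1],None,fx=3.5,fy=3.5,interpolation=cv2.INTER_CUBIC))
E
```

```text
t: 14.7
tcp_pos: [0.5488, -0.1349, 0.1834]
tcp_rot: [2.321, 2.112, 0.003]
wrist_force: [-0.4, -0.7, -0.5]
opening: 0.0262
t 14.7 tcp [ 0.5488 -0.1349  0.1834] uv -1.34 3.27 [-0.4 -0.7 -0.5] 0.02624294937329595
```

View pics/l.png

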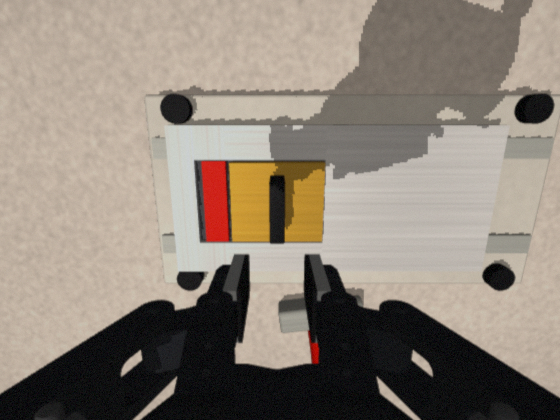

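View pics/l_side.png

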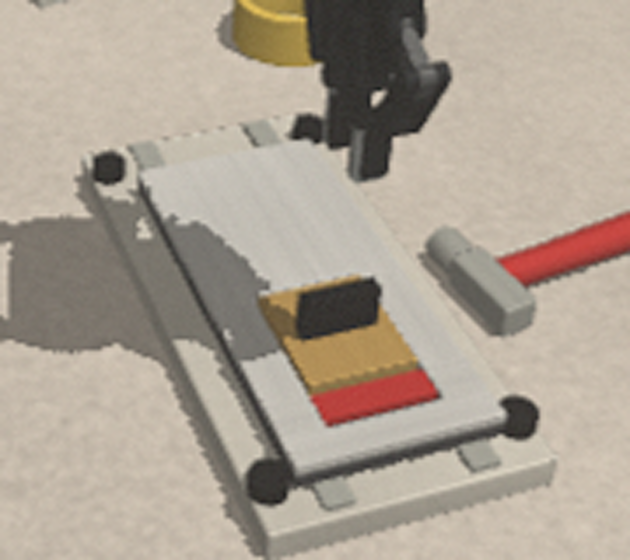

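The die sits in the pocket, with the bar at (277,210) and brass at columns 229–325, next to the unpushed stop. I check the flatness numerically.

```bash
python3 - <<'E'
from meas import *
from scipy.optimize import least_squares
a=cv2.imread('pics/l.png');C=cam('wrist');b=a[...,0].astype(float)
cv2.imwrite('pics/l2.png',cv2.resize(a[145:260,180:345],None,fx=4.8,fy=4.8,interpolation=cv2.INTER_CUBIC))
L=edge(b,[(230,r) for r in range(168,236,4)],'h',4);Rr=edge(b,[(int(325-(r-165)*1/75),r) for r in range(168,236,4)],'h',4)
N=edge(b,[(c,242) for c in list(range(236,266,4))+list(range(290,320,4))],'v',4);T=edge(b,[(c,163) for c in list(range(236,266,4))+list(range(292,320,4))],'v',4)
ln=[cv2.fitLine(p.astype(np.float32),cv2.DIST_HUBER,0,.01,.01).ravel() for p in (L,Rr,N,T)]
def X(p,q): return np.cross(np.cross([p[2],p[3],1],[p[2]+p[0],p[3]+p[1],1]),np.cross([q[2],q[3],1],[q[2]+q[0],q[3]+q[1],1]))
co=[(lambda v:v[:2]/v[2])(X(i,j)) for i in ln[:2] for j in ln[2:]]  # LN, LT, RN, RT
W=back(co,.048,C)[:,:2]-P0; print(np.c_[W@xh,W@yh].round(4)*1000)
print('width at -y end',np.linalg.norm(W[0]-W[1])*1000,'at +y end',np.linalg.norm(W[2]-W[3])*1000,'len near',np.linalg.norm(W[0]-W[2])*1000,'far',np.linalg.norm(W[1]-W[3])*1000)
E
```

```text
[[ 29.5 -37.8]
 [-41.7 -37.9]
 [ 29.6  42.9]
 [-41.6  42.9]]
width at -y end 71.27396614998727 at +y end 71.17485977118294 len near 80.62941936286431 far 80.8122672962348
```

View pics/l2.png

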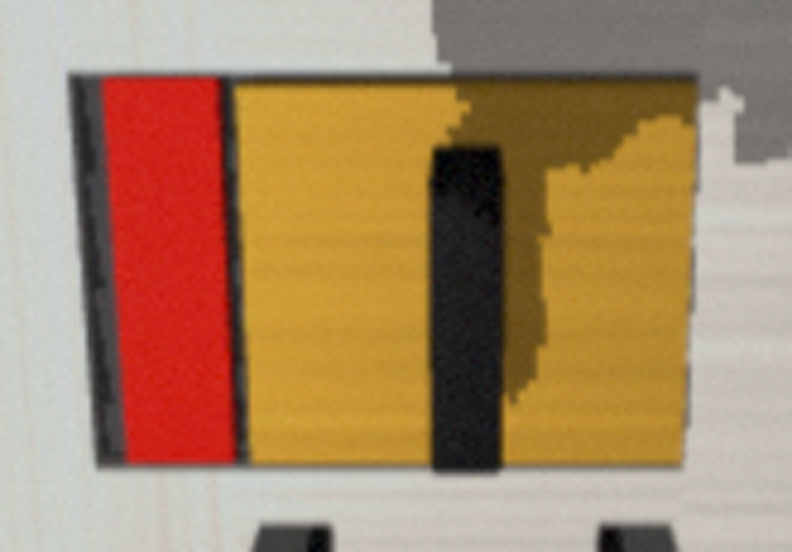

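The end widths are 71.3 and 71.2 mm and the lengths 80.6 and 80.8 mm, so the die is flat, square and home. There is a slight gap to the stop, and the gripper is clear. I hand the job in.

```bash
python3 -c "
from station import ticket,manip
print(ticket.close_job())"
```

```text
the job is handed in; nothing more can be done
None
```

The brass die is in the pocket and released, and the job was handed in at about 15 s of the 72 s. No verdict is reported, so this rests on my own checks.

**What I did:** I picked the die up by its grip bar and set it flat on the long plain end. There I re-gripped it lightly and slid it level along the plate, correcting a 2.5 mm offset in x. Once the wrist carried its full weight (about -4.3 N), it was centred over the pocket. I then opened the fingers, so it dropped in rather than being pushed against the stop, and backed straight up.

**Last checks:**
- **Sunk:** the die's apparent size fell about 4% in the wrist picture, matching a 6 mm drop.
- **Flat and square:** its end widths measured 71.3 and 71.2 mm, and its side lengths 80.6 and 80.8 mm. That is about 1–2% over the true 70 x 80 mm, within calibration error.
- **End stop:** a thin dark gap remains between the die and the red stop, which looks undriven.
- **Robot:** the gripper is more than 100 mm above the die with no contact force. The arm was never close to the tape, hammer or block, though I did not re-measure their positions.

**Disagreements:** positions from the wrist and top cameras differed by about 2–3 mm, so I aligned the die to the pocket within single wrist pictures. A brief pose lag while carrying led me to a needless 4 mm and 0.6° correction, which I undid before setting the die down.

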